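# Shift the planer's feed lever to the three-dot slot

### The arm

A 7-joint arm with a two-finger parallel gripper is mounted at the origin on the work surface. World frame = base frame: x ahead of the robot, y to its left, z up, the work surface at z = 0. Lengths are in m, angles in rad, forces in N, time in s.
With the tool pointing down it reaches from about 0.425 to 0.925 m from the base axis. Payload 6.8 kg.
Tool frame: the origin (TCP) lies between the finger pads; the fingertips stand 14 mm ahead of it and the grasp point (between the pads) lies 5 mm behind it; z points along the fingers, y is the direction in which the jaws open and shut (so a half turn about z gives the same grasp; the last joint's range is limited). The gripper opens to 85 mm and grips with 20 to 120 N. Pads are 22 mm wide; open, the fingers measure 114 mm over their backs; the gripper's body (76 mm by 85 mm) begins 54 mm behind the grasp point. The pads swing forward as they close: fully open they stand 13 mm farther back than shut.
Start: joints at [-1.252, 0.477, 0.022, 1.555, -0.011, 1.109, -0.083], TCP at [0.279, 0.614, 0.245] pointing down, gripper open.
Joint ranges: [-2.96, 2.96], [-0.34, 2.1], [-1.41, 1.46], [0.24, 2.44], [-1.37, 4.51], [0.17, 1.92], [-2.96, 2.96]. Speed limits (rad/s): [2.39, 2.39, 3.14, 3.14, 3.14, 3.14, 3.14].

### API

Orientations are given as a unit quaternion [w, x, y, z].
In Python, from station import bot gives the robot as it stands.
- The arm moves only by the shell command python3 -m crank 'ROWS' [FORCE]. ROWS is JSON, a list of rows, each a list of 3 entries, a list of its own where there are three numbers: the shift along the tool's x, y, z in m, then the turn, a rotation vector about the tool's x, y, z in degrees, then the finger opening in m, from 0 to 0.0854. A call has 1 to 10 rows; each row shifts and turns the commanded pose from where the row before left it, along the tool's axes as they then stand; what a row does not reach is not made up. A row lasts 1/8 s, in which the tool goes at most 62.5 mm and 10.7 degrees, less where a joint would pass 70% of its speed; a pose out of reach is approached as far as the arm can. A call is refused whole if a number of a shift passes 0.0625 or a number of a turn 10.7, either way. A call with a gripper value outside its range is refused whole. The fingers move at their own pace and stop on an object; FORCE is the grip in N (left out, the last holds). Time passes only in rows, so rows that do not move let the fingers close. It gives the time, the measured TCP pose, the force and the opening at its end, in the units of the state.
- bot.get_obs(): the state, without advancing time (a new reading comes with each control period).
- bot.read_camera(name): name is "scene" or "top" or "wrist"; returns (picture, depth): 400x640x3 uint8, red, green, blue; 400x640 float32, m along the optical axis (not along the pixel's ray), 0 where there is no reading.
- bot.calibration(name): a dict with "fx", "fy", "cx", "cy" (pixels), "extrinsics" (4x4, takes a point from camera to world coordinates). Camera axes: x right, y down, z forward; pixel columns grow to the right and rows downward; lengths in m; the calibration is good to about 2 mm. A picture is of the moment at which its call begins: read the wrist's pose just before it. calibration takes no time and is no camera call; for the wrist camera it gives the pose at the moment of the call.
- bot.hand_in(): hands the job in, once; it reports no verdict.
The state is a dict: "t": time; "q": joint angles; "joint_vel": joint speeds; "joint_torque": joint torques, N m; "eef_pos": TCP position; "tool_rot": TCP orientation; "contact_force": force on the tool from outside, world axes, zero at the start; "torque": the same for the moment, N m; "gripper_width": opening from 0.0 (shut) to 1.0 (fully open).
Only numpy, scipy, OpenCV 4.12 (cv2) and the standard library are available. Lean on these libraries where they do the work, as an engineer would, in place of code of your own. Each camera call takes 0.05 s, during which the arm holds its last target.

### The job

Set the feed of the small veneer planer: with your fingertips, push the black feed lever out of the right-hand slot, across its H gate and into the far left slot (the one with three dots beside it, left and far as seen from the robot), until it is fully home at the slot's end. Only push the lever, never grip it between the fingers, and leave it and everything else alone afterwards: the things on the counter and the lamp switch stay as they are.

Things in the scene. Friction and masses are not known exactly. Their poses are not given: they have to be found in the camera images.
- machine: grey bench veneer planer, fixed. Its right part is the feed gearbox, 170 (x) x 160 (y) x 70 mm high, with the H gate on top; origin on the counter under the gearbox's middle. Own x points away from the robot (far), own y left; turned by up to 0.35 rad. The roller unit joins on the left, own y 80 to 355 mm, at most 146 mm high.
- gate_centre (a point): middle of the H gate, on the plate's upper face, 70 mm above the counter; axes as the machine's. Slots 18 mm wide run along own x at y = +30 (left) and -30 mm (right); a 20 mm wide cross channel along own y at x = 0 joins them, its corners rounded to guide the lever in. The lever's 12 mm stem can cross only within 4 mm of x = 0; its centre runs to x = +-36 mm in each slot.
- home (a point): where the middle of the lever's stem stands when fully home in the far left slot, on the plate's upper face: own x = +36, y = +30 mm from gate_centre. Small raised dots mark the slot ends: 1 far right, 2 near right, 3 far left, 4 near left.
- lever_top (a point): top centre of the lever's black knob, 126 mm above the counter. The knob is a four-lobed cross, its underside 90 mm above the counter, reaching 21 mm from its centre along own +-x and +-y; each lobe is an upright post of 8 mm radius. Starts anywhere along the right-hand slot. It slides upright, takes 3 to 6 N to push, stays where left, cannot lift. Free space all round above the gate.
- shift_x (a joint): lever's position along the slots (m), 0 level with the cross channel, +0.036 at the far end, -0.036 at the near end (machine's own x).
- shift_y (a joint): lever's position across (m), 0 in the middle of the right-hand slot, +0.060 in the middle of the left-hand slot (machine's own y).
- lobe_far: the lobe of the lever's knob on its own +x side (origin on the lever's axis at counter height, not at the lobe).
- lobe_near: the lobe of the lever's knob on its own -x side (origin on the lever's axis at counter height, not at the lobe).
- lobe_left: the lobe of the lever's knob on its own +y side (origin on the lever's axis at counter height, not at the lobe).
- lobe_right: the lobe of the lever's knob on its own -y side (origin on the lever's axis at counter height, not at the lobe).
- puzzle_box: cracked puzzle box, faded tan, 120 x 85 x 70 mm, right of the gearbox; loose, to be left alone. Origin in its underside.
- clamp: steel spring clamp lying flat, about 110 x 60 x 14 mm, on the robot's side of the gearbox; loose, to be left alone. Origin in its underside.
- tweezers: brass tweezers lying flat, 200 mm long, 8 mm high, beyond the gearbox; loose, to be left alone. Origin in its underside.
- key: dark lacquered wooden key, 75 mm long, 8 mm high, in front and to the right of the gearbox; loose, to be left alone. Origin in its underside.
- offcut: small stack of wood offcuts, 45 x 90 x 18 mm, on the planer's infeed table; loose, to be left alone. Origin in its underside.
- jar: amber glue jar, 56 mm across, 70 mm high, beyond and right of the gearbox; loose, to be left alone. Origin in its underside.
- brush: brush, 170 mm long, on the planer's outfeed table; loose, to be left alone. Origin in its underside.
- rocker (a joint): white rocker of the lamp switch, on the flat green enamel panel at the far right of the counter, 0 as it stands (up to 0.4 rad when tipped); to be left alone.

How it is judged:
On the way:
1. the lever has crossed over into line with the left-hand slot (value of joint shift_y above 0.054 m), for 0.1 s.
At the end, for the whole second after the job is handed in: The lever stands in the far left slot within 5 mm of the slot's end (shift_x above 0.031, shift_y 0.054 to 0.066) and is at rest (value of joint shift_x between 0.031 and 0.042 m and value of joint shift_y between 0.054 and 0.066 m and velocity of joint shift_x between -0.01 and 0.01 m/s and velocity of joint shift_y between -0.01 and 0.01 m/s); the robot touches nothing.
It fails at once if the lever is gripped (pressed on two opposite lobes at once) ((contact force between the fingers and lobe_far above 1.5 N and contact force between the fingers and lobe_near above 1.5 N) or (contact force between the fingers and lobe_left above 1.5 N and contact force between the fingers and lobe_right above 1.5 N)).
It fails at once if a thing on the counter is moved by more than 15 mm (distance of any of puzzle_box, clamp, tweezers, key, offcut, jar, brush from where it was at the start of the episode above 0.015 m).
It fails at once if the lamp switch is tipped (value of joint rocker above 0.15 rad).
It also fails if it takes over 58 s, if anything falls off the work surface, if the arm or the gripper's body presses on something with over 40 N, if the wrist force passes 120 N, or if a joint passes its speed limit or range.

## Working session

There is one attempt and no reset: what is moved stays moved. The work goes in short steps, Python scripts to look and compute and a shell command to move; the robot and the scene stay as the last step left them, time stands still between calls to the robot, and variables do not carry over. Pictures are saved under pics/ and viewed, and the job is handed in when it is done.

```bash
ls; mkdir -p pics; python3 - <<'E'
from station import bot
import cv2
o=bot.get_obs();print(o)
for n in("scene","top"):
    p,d=bot.read_camera(n);cv2.imwrite(f"pics/{n}0.png",p[:,:,::-1])
    import numpy as np;np.save(f"pics/{n}0.npy",d)
    c=bot.calibration(n);print(n,c)
E
```

```text
pics
{'t': 0.0, 'q': array([-1.25206983,  0.47779534,  0.02233113,  1.55647123, -0.01148433,
        1.10932595, -0.08308975]), 'joint_vel': array([-0.00114841, -0.00085951,  0.0008348 ,  0.00151035,  0.00186661,
        0.00030031,  0.00060857]), 'joint_torque': array([-8.87003662e-04, -5.96474969e+01,  1.60752073e+00, -2.81189096e+01,
        1.24653368e-02,  9.65496758e-03,  1.29191335e-05]), 'eef_pos': array([0.27920949, 0.61390309, 0.24432039]), 'tool_rot': array([-1.24443306e-04,  2.11774229e-01,  9.77318167e-01, -9.27550945e-04]), 'contact_force': array([ 0.22691889,  0.14404145, -0.41017818]), 'torque': array([ 0.03706599, -0.01287639,  0.00647797]), 'gripper_width': 1.0019662328116976}
scene {'fx': 475.21056877339737, 'fy': 475.21056877339737, 'cx': 324.72495655696304, 'cy': 214.84262211352197, 'extrinsics': array([[ 0.51980178,  0.6764233 , -0.52178312,  1.31956489],
       [ 0.85415964, -0.40097497,  0.33110479, -0.61844133],
       [ 0.01474503, -0.61779494, -0.78620099,  1.20217346],
       [ 0.        ,  0.        ,  0.        ,  1.        ]])}
top {'fx': 409.46388603297555, 'fy': 409.46388603297555, 'cx': 321.93670713107616, 'cy': 200.6422973392918, 'extrinsics': array([[-0.01206068, -0.98247854,  0.18598512,  0.41930566],
       [-0.99991686,  0.01269888,  0.00224051, -0.14485658],
       [-0.00456306, -0.18594263, -0.98255001,  1.12056433],
       [ 0.        ,  0.        ,  0.        ,  1.        ]])}
```

View pics/scene0.png

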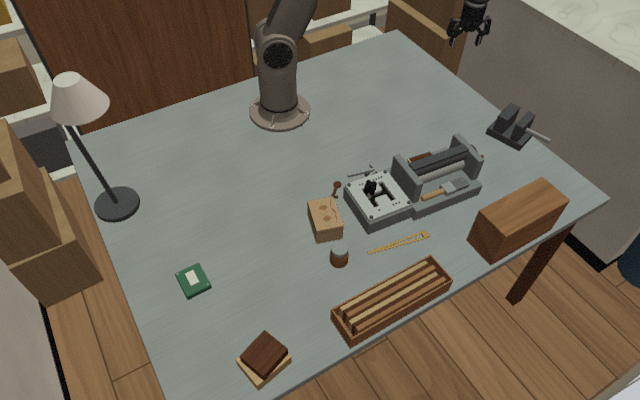

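View pics/top0.png

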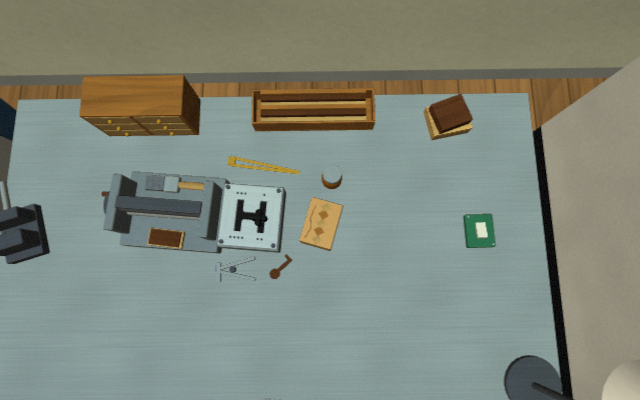

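```bash
cat > h.py <<'E'
import numpy as np
from station import bot
def onz(n,u,v,z):
    c=bot.calibration(n);E=c["extrinsics"]
    r=E[:3,:3]@np.array([(u-c["cx"])/c["fx"],(v-c["cy"])/c["fy"],1]);o=E[:3,3]
    return o+r*(z-o[2])/r[2]
def proj(n,P):
    c=bot.calibration(n);E=c["extrinsics"];p=E[:3,:3].T@(np.array(P)-E[:3,3])
    return c["fx"]*p[0]/p[2]+c["cx"],c["fy"]*p[1]/p[2]+c["cy"]
E
python3 - <<'E'
import cv2,numpy as np
p=cv2.imread("pics/top0.png");cv2.imwrite("pics/topc.png",cv2.resize(p[170:265,205:295],None,fx=6,fy=6,interpolation=cv2.INTER_CUBIC))
p=cv2.imread("pics/scene0.png");cv2.imwrite("pics/scc.png",cv2.resize(p[155:240,330:430],None,fx=7,fy=7,interpolation=cv2.INTER_CUBIC))
E
```

```text
(no output)
```

View pics/topc.png

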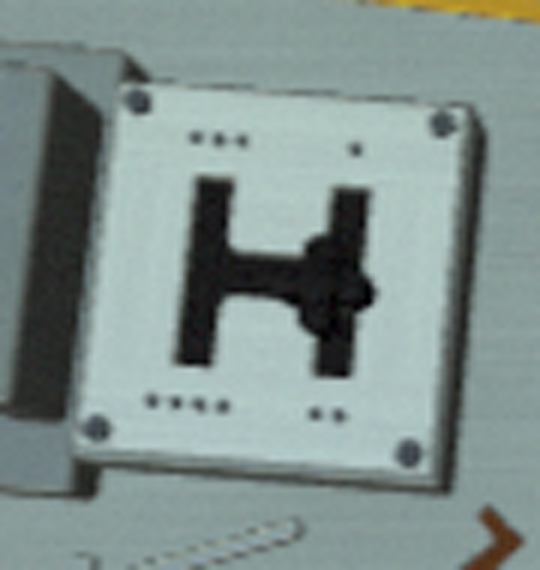

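View pics/scc.png

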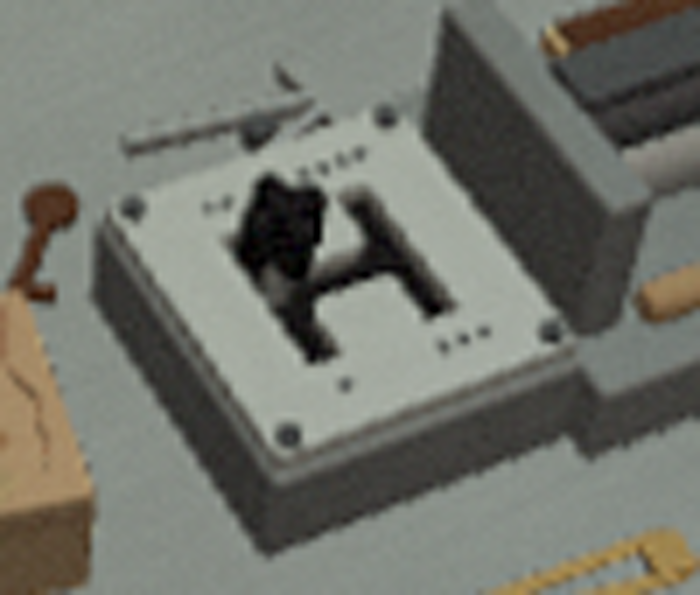

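```bash
python3 - <<'E'
from h import *
f=lambda a,z:onz("top",205+a[0]/6-.4,170+a[1]/6-.4,z)
S=[f(a,.07) for a in[(138,101),(443,124),(408,453),(96,428)]]
G=np.mean(S,0);print("screws c",G, [np.round(s,4) for s in S])
e=[f(a,.07) for a in[(214,179),(350,188),(334,377),(194,365)]]
print("slots c",np.mean(e,0))
fx=(S[0]+S[1]-S[2]-S[3]);fy=S[0]+S[3]-S[1]-S[2]
print("yaw",np.arctan2(fx[1],fx[0]),np.arctan2(-fy[0],fy[1]))
gx=(e[0]+e[1]-e[2]-e[3]);print(np.arctan2(gx[1],gx[0]),np.linalg.norm(gx)/2,np.linalg.norm(e[0]-e[1]))
d=np.load("pics/top0.npy");c=bot.calibration("top");E=c["extrinsics"]
v,u=np.mgrid[170:265,205:295];z=d[170:265,205:295]
P=np.stack([(u-c["cx"])/c["fx"]*z,(v-c["cy"])/c["fy"]*z,z],-1)@E[:3,:3].T+E[:3,3]
m=(P[...,2]>.1)&(abs(P[...,0]-G[0])<.06)&(abs(P[...,1]-G[1])<.065)
Q=P[m];print(len(Q),Q.min(0),Q.max(0),Q.mean(0),np.median(Q[:,2]))
yaw=np.arctan2(gx[1],gx[0]);R=np.array([[np.cos(yaw),np.sin(yaw)],[-np.sin(yaw),np.cos(yaw)]])
L=(Q[:,:2]-G[:2])@R.T;print(L.min(0),L.max(0),(L.min(0)+L.max(0))/2)
for n in["scene"]:
  d=np.load("pics/scene0.npy");c=bot.calibration(n);E=c["extrinsics"]
  v,u=np.mgrid[155:240,330:430];z=d[155:240,330:430]
  P=np.stack([(u-c["cx"])/c["fx"]*z,(v-c["cy"])/c["fy"]*z,z],-1)@E[:3,:3].T+E[:3,3]
  L=(P[...,:2]-G[:2])@R.T
  m=(P[...,2]>.115)&(abs(L[...,0])<.07)&(abs(L[...,1])<.07);Q=L[m]
  print(len(Q),Q.min(0),Q.max(0),(Q.min(0)+Q.max(0))/2)
E
```

```text
screws c [0.58176186 0.04519837 0.07      ] [array([0.6594, 0.1053, 0.07  ]), array([ 0.6474, -0.0286,  0.07  ]), array([ 0.504 , -0.0148,  0.07  ]), array([0.5163, 0.1189, 0.07  ])]
slots c [0.58081469 0.04443307 0.07      ]
yaw -0.09534332576289063 -0.09090999723345439
-0.07444251799545247 0.08212470895728158 0.05956160938949407
172 [ 0.55049542 -0.0025819   0.10169782] [0.58974605 0.03807274 0.12915585] [0.56954798 0.01687052 0.12010858] 0.12089076107817204
[-0.02922268 -0.04864731] [ 0.00994792 -0.00782629] [-0.00963738 -0.0282368 ]
96 [-0.03385211 -0.0497477 ] [ 0.01406948 -0.00691255] [-0.00989132 -0.02833012]
```

```bash
python3 -m crank '[[[0,0,0],[0,0,-6.5],0],[[0,0,0],[0,0,-6.5],0],[[0,0,0],[0,0,-6.3],0],[[0,0,0],[0,0,0],0]]' 40
cat >> h.py <<'E'
from scipy.spatial.transform import Rotation as Ro
G=np.array([.5815,.0448]);YAW=-0.09
M=np.array([[np.cos(YAW),-np.sin(YAW)],[np.sin(YAW),np.cos(YAW)]])
def own(p): return M.T@(np.array(p)[:2]-G)
def togo(ox,oy,z):
    o=bot.get_obs();q=o["tool_rot"];R=Ro.from_quat([q[1],q[2],q[3],q[0]]).as_matrix()
    t=np.append(G+M@[ox,oy],z)
    print("tool yaw of y",np.degrees(np.arctan2(R[1,1],R[0,1])),"want",90+np.degrees(YAW),"tilt",R[:,2])
    print("own now",np.round(own(o["eef_pos"]),4),"z",o["eef_pos"][2],"togo tool",np.round(R.T@(t-o["eef_pos"]),4),"F",o["contact_force"],o["gripper_width"],o["t"])
E
python3 -c "
from h import *
togo(-.045,-.056,.245)"
```

```text
t: 0.6
eef_pos: [0.2794, 0.6141, 0.2448]
tool_rot: [-0.0, 0.045, 0.999, -0.0]
contact_force: [-0.2, -1.1, 0.2]
gripper_width: 0.144
tool yaw of y 84.7873861470514 want 84.84337984382259 tilt [-5.51189247e-04 -8.47837169e-04 -9.99999489e-01]
own now [-0.3521  0.5399] z 0.24477751067830347 togo tool [-3.077e-01 -5.956e-01  2.000e-04] F [-0.24186302 -1.05307557  0.24842681] 0.14415472294431167 0.6
```

```bash
python3 -m crank '[[[-0.022,-0.0425,0],[0,0,0],0],[[-0.022,-0.0425,0],[0,0,0],0],[[-0.022,-0.0425,0],[0,0,0],0],[[-0.022,-0.0425,0],[0,0,0],0],[[-0.022,-0.0425,0],[0,0,0],0],[[-0.022,-0.0425,0],[0,0,0],0],[[-0.022,-0.0425,0],[0,0,0],0],[[-0.022,-0.0425,0],[0,0,0],0],[[-0.022,-0.0425,0],[0,0,0],0],[[-0.022,-0.0425,0],[0,0,0],0]]'
python3 -m crank '[[[-0.022,-0.0425,0],[0,0,0],0],[[-0.022,-0.0425,0],[0,0,0],0],[[-0.022,-0.0425,0],[0,0,0],0],[[-0.022,-0.043,0],[0,0,0],0],[[0,0,0],[0,0,0],0],[[0,0,0],[0,0,0],0]]'
python3 -c "
from h import *
import cv2
togo(-.045,-.056,.114)
for n in('wrist','top','scene'):
    p,d=bot.read_camera(n);cv2.imwrite(f'pics/{n}1.png',p[:,:,::-1]);np.save(f'pics/{n}1.npy',d)
p=cv2.imread('pics/top1.png');cv2.imwrite('pics/topc1.png',cv2.resize(p[170:285,205:305],None,fx=5,fy=5,interpolation=cv2.INTER_CUBIC))
"
```

```text
t: 1.85
eef_pos: [0.4607, 0.1699, 0.2454]
tool_rot: [0.0, 0.046, 0.999, 0.0]
contact_force: [0.4, 0.5, -0.5]
gripper_width: -0.002
t: 2.6
eef_pos: [0.5324, -0.0058, 0.2451]
tool_rot: [-0.0, 0.046, 0.999, 0.0]
contact_force: [0.3, 1.2, -0.0]
gripper_width: -0.002
tool yaw of y 84.76138707199217 want 84.84337984382259 tilt [-5.84891901e-04  4.87545400e-04 -9.99999710e-01]
own now [-0.0444 -0.0548] z 0.24507289223803913 togo tool [ 0.0006 -0.0013  0.1311] F [ 0.32136371  1.20005197 -0.00161808] -0.0015551144781305606 2.6
```

View pics/wrist1.png

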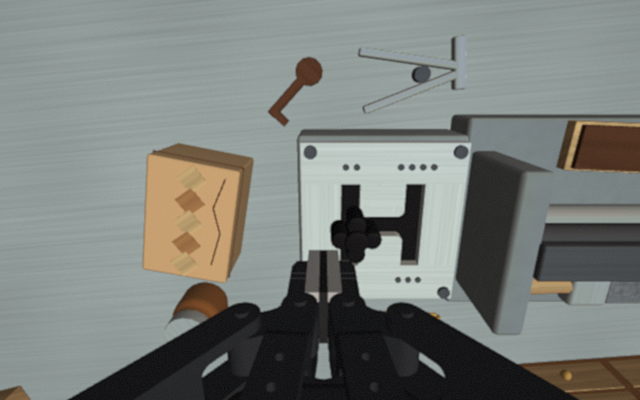

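View pics/scene1.png

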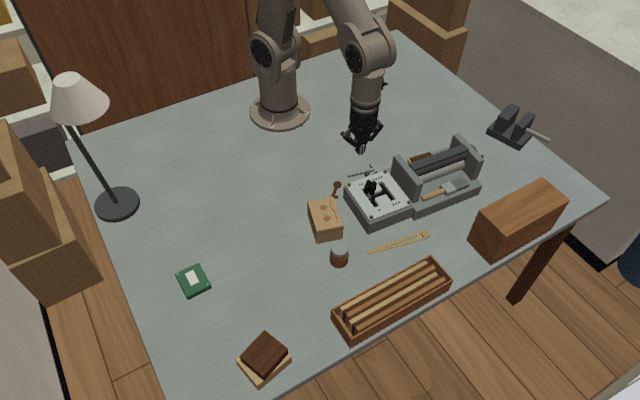

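```bash
python3 - <<'E'
from h import *
import cv2
o=bot.get_obs();q=o["tool_rot"];R=Ro.from_quat([q[1],q[2],q[3],q[0]]).as_matrix()
c=bot.calibration("wrist");E=c["extrinsics"];z=np.load("pics/wrist1.npy")
v,u=np.mgrid[0:400,0:640]
P=np.stack([(u-c["cx"])/c["fx"]*z,(v-c["cy"])/c["fy"]*z,z],-1)@E[:3,:3].T+E[:3,3]
T=(P-o["eef_pos"])@R
m=(z>0)&(T[...,2]<.03)&(abs(T[...,0])<.05)&(abs(T[...,1])<.06)
for a in np.arange(-.06,.025,.006):
    k=m&(T[...,2]>=a)&(T[...,2]<a+.006);Q=T[k]
    if len(Q):print("z %.3f"%a,len(Q),np.round(Q[:,:2].min(0),4),np.round(Q[:,:2].max(0),4))
# knob by wrist
L=(P[...,:2]-G)@M
m=(P[...,2]>.105)&(P[...,2]<.14)&(abs(L[...,0])<.06)&(abs(L[...,1])<.06)
Q=L[m];print(len(Q),Q.min(0),Q.max(0),(Q.min(0)+Q.max(0))/2)
# plate screws
for uv in[(310,152),(461,152),(443,293)]:
    p=onz("wrist",*uv,.07);print(uv,own(p))
for n in ((.036+.009,-.03),(-.045,-.03),(.045,.03),(-.045,.03)):
    print(n,proj("wrist",np.append(G+M@n,.07)))
p=cv2.imread('pics/wrist1.png');cv2.imwrite('pics/wc1.png',cv2.resize(p[125:325,260:480],None,fx=3,fy=3,interpolation=cv2.INTER_CUBIC))
E
```

```text
z -0.060 5789 [-0.0036 -0.0523] [0.0176 0.0531]
z -0.054 3735 [-0.0099 -0.0476] [0.0173 0.0481]
z -0.048 5096 [-0.0109 -0.0419] [0.0127 0.0442]
z -0.042 4132 [-0.0134 -0.0382] [0.0141 0.0385]
z -0.036 2209 [-0.0131 -0.0326] [0.0136 0.0342]
z -0.030 677 [-0.0106 -0.0209] [0.0133 0.0304]
z -0.024 755 [-0.012  -0.0131] [0.0111 0.0141]
z -0.018 579 [ 0.0052 -0.0131] [0.011  0.0141]
z -0.012 517 [ 0.0053 -0.0131] [0.0111 0.0141]
z -0.006 463 [ 0.005  -0.0132] [0.0116 0.0141]
z -0.000 408 [ 0.005  -0.0131] [0.011  0.0141]
z 0.006 190 [ 0.0056 -0.0112] [0.0109 0.0123]
1617 [-0.02739346 -0.04721906] [ 0.01417633 -0.00570993] [-0.00660857 -0.02646449]
(310, 152) [-0.06967801 -0.06455433]
(461, 152) [-0.06977329  0.07059088]
(443, 293) [0.07593595 0.07052518]
(0.045, -0.03) (np.float64(345.83593663302037), np.float64(266.15702713747237))
(-0.045, -0.03) (np.float64(347.96603537575396), np.float64(178.77974126594694))
(0.045, 0.03) (np.float64(405.8717356610672), np.float64(266.177749993257))
(-0.045, 0.03) (np.float64(413.3599905435227), np.float64(178.8201280991833))
```

View pics/wc1.png

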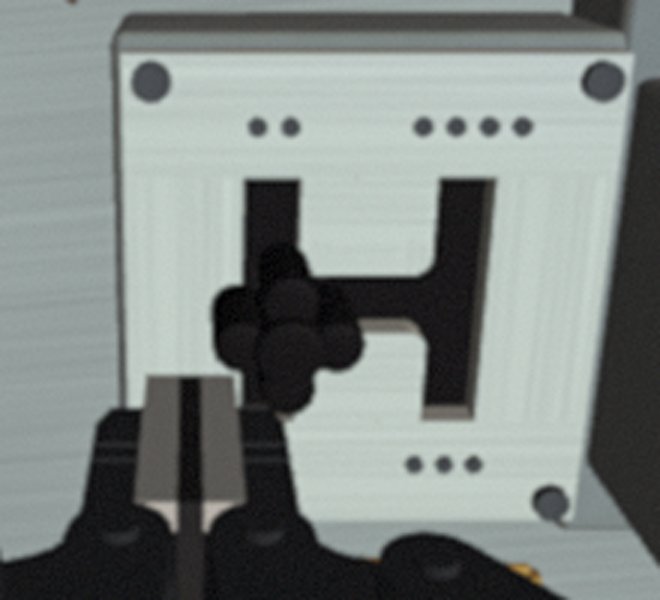

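```bash
python3 -m crank '[[[0,0.003,0.035],[0,0,0],0],[[0,0,0.04],[0,0,0],0],[[0,0,0.035],[0,0,0],0],[[0,0,0.025],[0,0,0],0],[[0,0,0],[0,0,0],0],[[0,0,0],[0,0,0],0]]'
python3 -m crank '[[[-0.004,0,0],[0,0,0],0],[[-0.004,0,0],[0,0,0],0],[[-0.003,0,0],[0,0,0],0],[[0,0,0],[0,0,0],0],[[0,0,0],[0,0,0],0]]'
python3 -c "
from h import *
import cv2
togo(-.0275,-.0516,.110)
for n in('wrist',):
    p,d=bot.read_camera(n);cv2.imwrite('pics/wc2.png',cv2.resize(p[125:325,260:480,::-1],None,fx=3,fy=3,interpolation=cv2.INTER_CUBIC))
"
```

```text
t: 3.5
eef_pos: [0.5336, -0.0027, 0.1113]
tool_rot: [0.001, 0.045, 0.999, 0.0]
contact_force: [0.1, 0.2, 0.2]
gripper_width: -0.0
t: 4.12
eef_pos: [0.5438, -0.0044, 0.1102]
tool_rot: [-0.0, 0.045, 0.999, -0.0]
contact_force: [-0.4, 0.2, -0.9]
gripper_width: 0.003
tool yaw of y 84.83739038446619 want 84.84337984382259 tilt [-2.12342989e-04  5.48586076e-06 -9.99999977e-01]
own now [-0.0331 -0.0524] z 0.1102490505010673 togo tool [-0.0056  0.0008  0.0002] F [-0.40473458  0.18348242 -0.88723093] 0.0030678888598654123 4.125
```

View pics/wc2.png

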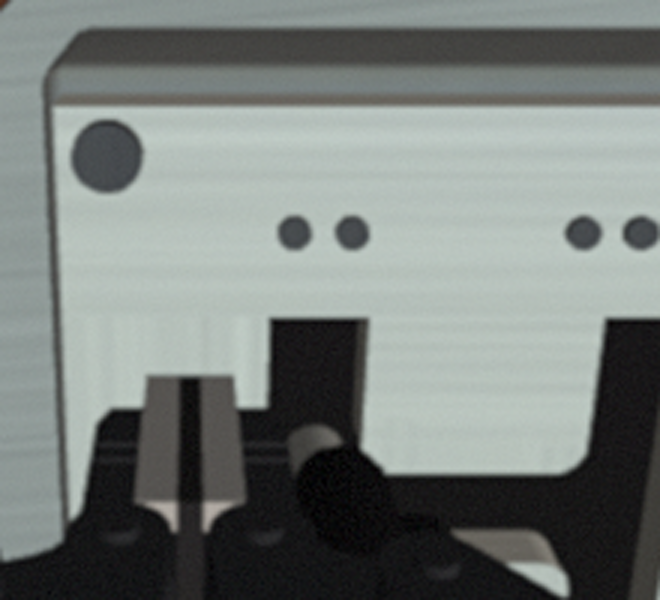

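```bash
for i in 1; do python3 -m crank '[[[-0.002,0,0],[0,0,0],0],[[-0.002,0,0],[0,0,0],0],[[0,0,0],[0,0,0],0]]'; python3 -c "
from h import *
togo(-.0275,-.0516,.110)"; done
python3 -m crank '[[[-0.002,0,0],[0,0,0],0],[[-0.001,0,0],[0,0,0],0],[[0,0,0],[0,0,0],0]]'; python3 -c "
from h import *
togo(-.0275,-.0516,.110)"
```

```text
t: 4.55
eef_pos: [0.5481, -0.0047, 0.1103]
tool_rot: [0.0, 0.045, 0.999, -0.0]
contact_force: [-0.1, -1.1, -1.0]
gripper_width: 0.003
tool yaw of y 84.84264981530833 want 84.84337984382259 tilt [ 2.02494223e-04 -4.04532855e-05 -9.99999979e-01]
own now [-0.0288 -0.0523] z 0.11030371144952952 togo tool [-0.0013  0.0007  0.0003] F [-0.05261928 -1.08976483 -1.02399577] 0.0029923432139977815 4.55
t: 4.92
eef_pos: [0.551, -0.0049, 0.1103]
tool_rot: [0.0, 0.045, 0.999, 0.0]
contact_force: [0.7, 0.8, 0.0]
gripper_width: 0.0
tool yaw of y 84.84474398559266 want 84.84337984382259 tilt [ 3.41100260e-05  1.22544423e-05 -9.99999999e-01]
own now [-0.0259 -0.0523] z 0.11028487780483116 togo tool [0.0016 0.0007 0.0003] F [0.74403865 0.8159099  0.01116543] 0.0004169414481271414 4.925
```

```bash
for i in 1; do
python3 -m crank '[[[-0.001,0,0],[0,0,0],0],[[0,0,0],[0,0,0],0]]'; 
python3 -m crank '[[[-0.001,0,0],[0,0,0],0],[[0,0,0],[0,0,0],0]]'; 
python3 -m crank '[[[-0.001,0,0],[0,0,0],0],[[0,0,0],[0,0,0],0]]'; 
python3 -m crank '[[[-0.001,0,0],[0,0,0],0],[[0,0,0],[0,0,0],0]]';done
python3 -c "
from h import *
togo(-.0275,-.0516,.110)
import cv2
for n in('wrist',):
    p,d=bot.read_camera(n);cv2.imwrite('pics/wc3.png',cv2.resize(p[125:325,260:480,::-1],None,fx=3,fy=3,interpolation=cv2.INTER_CUBIC))
"
```

```text
t: 5.18
eef_pos: [0.5519, -0.005, 0.1103]
tool_rot: [0.0, 0.045, 0.999, 0.0]
contact_force: [0.3, 0.4, 0.4]
gripper_width: 0.0
t: 5.42
eef_pos: [0.5528, -0.0051, 0.1103]
tool_rot: [-0.0, 0.045, 0.999, 0.0]
contact_force: [-0.5, 0.6, 0.3]
gripper_width: 0.001
t: 5.68
eef_pos: [0.5533, -0.0053, 0.1101]
tool_rot: [-0.001, 0.045, 0.999, -0.0]
contact_force: [-3.6, 0.1, 1.3]
gripper_width: -0.003
t: 5.92
eef_pos: [0.5545, -0.0054, 0.1101]
tool_rot: [-0.0, 0.045, 0.999, -0.0]
contact_force: [-3.7, -0.3, 0.7]
gripper_width: 0.003
tool yaw of y 84.83846339303233 want 84.84337984382259 tilt [-8.42814585e-04 -9.35396862e-05 -9.99999640e-01]
own now [-0.0224 -0.0524] z 0.11011399766799693 togo tool [0.0051 0.0008 0.0001] F [-3.67191261 -0.30559059  0.69398375] 0.0026118806786800093 5.925
```

View pics/wc3.png

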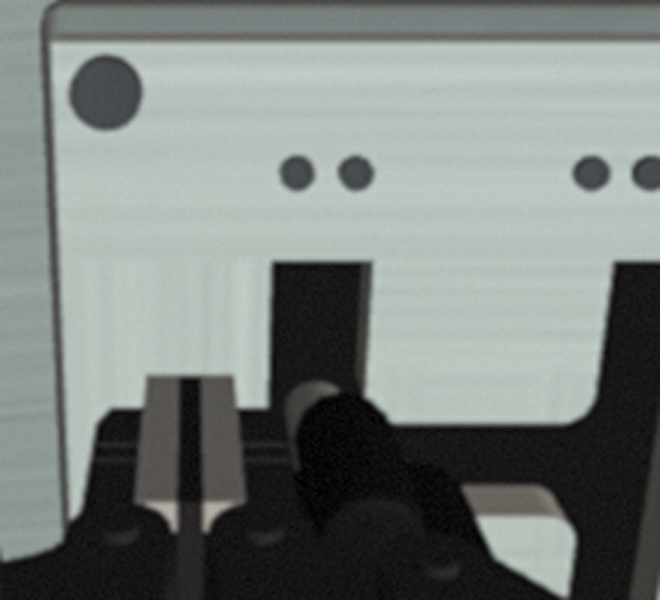

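```bash
python3 -m crank '[[[-0.002,0,0],[0,0,0],0],[[-0.002,0,0],[0,0,0],0],[[-0.002,0,0],[0,0,0],0],[[0,0,0],[0,0,0],0],[[0,0,0],[0,0,0],0]]'; 
python3 -c "
from h import *
togo(-.0138,-.0516,.110)
import cv2
for n in('wrist',):
    p,d=bot.read_camera(n);cv2.imwrite('pics/wc4.png',cv2.resize(p[105:305,260:480,::-1],None,fx=3,fy=3,interpolation=cv2.INTER_CUBIC))
p,d=bot.read_camera('scene');cv2.imwrite('pics/sc4.png',cv2.resize(p[125:240,320:430,::-1],None,fx=5,fy=5,interpolation=cv2.INTER_CUBIC))
"
```

```text
t: 6.6
eef_pos: [0.561, -0.0059, 0.1103]
tool_rot: [0.0, 0.045, 0.999, -0.0]
contact_force: [-1.8, -0.4, -0.4]
gripper_width: -0.001
tool yaw of y 84.84303908070142 want 84.84337984382259 tilt [ 4.25932812e-04 -9.37788454e-05 -9.99999905e-01]
own now [-0.0158 -0.0523] z 0.11026633167939875 togo tool [-0.002   0.0007  0.0003] F [-1.76804934 -0.37854986 -0.42940172] -0.0013297886051703012 6.6
```

View pics/wc4.png

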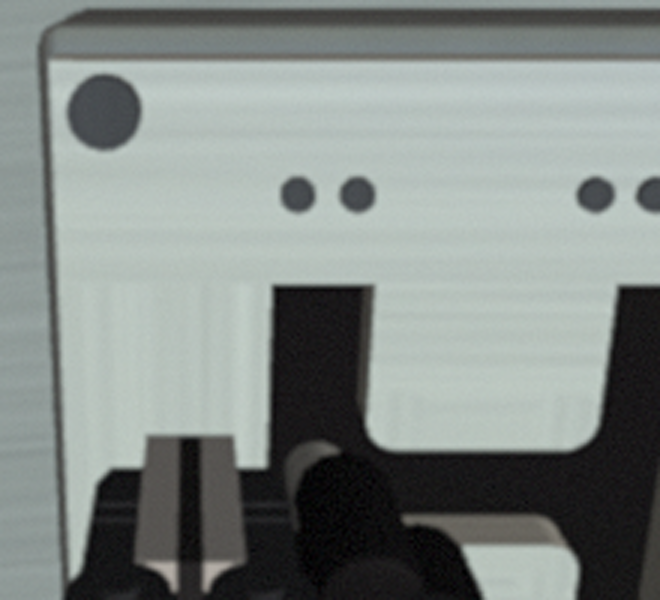

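View pics/sc4.png

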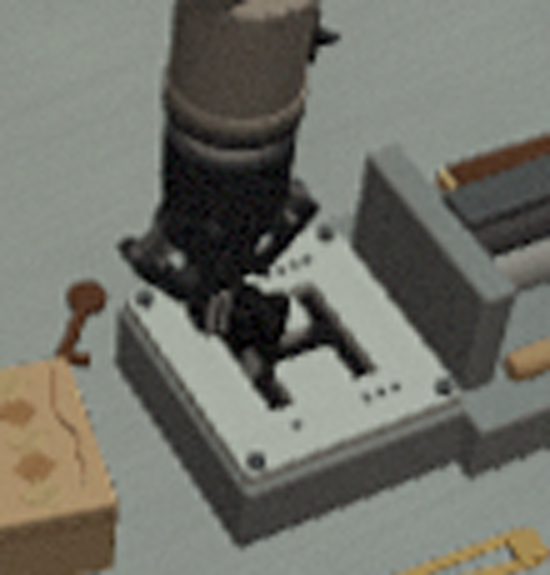

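```bash
python3 - <<'E'
from h import *
c=bot.calibration("wrist");E=c["extrinsics"];print("cam own",own(E[:3,3]),E[2,3],"fwd",E[:3,2])
cr=lambda uv:np.round([(uv[0]-260+.3)*3,(uv[1]-105+.3)*3])
# gate features: bottom of pic own coordinates
for nm,uv in dict(neRslotL=(272,286),neRslotR=(374,286),crossnear=(480,452),crossfar=(500,545),scr=(105,112)).items():
    print(nm,own(onz("wrist",uv[0]/3+260-.3,uv[1]/3+105-.3,.07)))
for dx in(-.006,-.004,-.002,0,.002):
  lx=.003+dx; ly=-.027
  print(dx,"stem near edge z.07",cr(proj("wrist",np.append(G+M@[lx-.006,ly],.07))),"z.09",cr(proj("wrist",np.append(G+M@[lx-.006,ly],.09))),"z.05",cr(proj("wrist",np.append(G+M@[lx-.006,ly],.05))),
  "lobe near edge top",cr(proj("wrist",np.append(G+M@[lx-.021,ly],.126))),"bottom",cr(proj("wrist",np.append(G+M@[lx-.021,ly],.09))))
E
```

```text
cam own [-0.09494223 -0.05163297] 0.23860864508546553 fwd [ 0.31000806 -0.02800997 -0.95032123]
neRslotL [-0.03976135 -0.03736524]
neRslotR [-0.03974237 -0.01968618]
crossnear [-0.00774858  0.00147904]
crossfar [0.01178767 0.00696455]
scr [-0.06984671 -0.06550503]
-0.006 stem near edge z.07 [325. 446.] z.09 [340. 502.] z.05 [312. 400.] lobe near edge top [385. 543.] bottom [344. 419.]
-0.004 stem near edge z.07 [324. 456.] z.09 [339. 513.] z.05 [312. 409.] lobe near edge top [384. 557.] bottom [344. 430.]
-0.002 stem near edge z.07 [324. 466.] z.09 [339. 523.] z.05 [311. 418.] lobe near edge top [383. 570.] bottom [343. 441.]
0 stem near edge z.07 [323. 475.] z.09 [338. 534.] z.05 [311. 427.] lobe near edge top [383. 584.] bottom [343. 453.]
0.002 stem near edge z.07 [323. 485.] z.09 [338. 544.] z.05 [311. 436.] lobe near edge top [382. 597.] bottom [342. 464.]
```

```bash
python3 -m crank '[[[-0.001,0,0],[0,0,0],0],[[0,0.002,0],[0,0,0],0],[[0,0.002,0],[0,0,0],0],[[0,0.002,0],[0,0,0],0],[[0,0.002,0],[0,0,0],0],[[0,0.002,0],[0,0,0],0],[[0,0,0],[0,0,0],0]]'; 
python3 -c "
from h import *
togo(-.0138,-.0516,.110)"
python3 -m crank '[[[0,0.002,0],[0,0,0],0],[[0,0.002,0],[0,0,0],0],[[0,0.002,0],[0,0,0],0],[[0,0,0],[0,0,0],0]]'; 
python3 -c "
from h import *
togo(-.0138,-.0516,.110)
import cv2
for n in('wrist',):
    p,d=bot.read_camera(n);cv2.imwrite('pics/wc5.png',cv2.resize(p[105:305,260:480,::-1],None,fx=3,fy=3,interpolation=cv2.INTER_CUBIC))
"
```

```text
t: 7.58
eef_pos: [0.5627, 0.0045, 0.1103]
tool_rot: [-0.0, 0.045, 0.999, 0.0]
contact_force: [-3.6, -0.9, -0.4]
gripper_width: 0.0
tool yaw of y 84.87340472132749 want 84.84337984382259 tilt [-8.26203301e-05  2.54954712e-04 -9.99999964e-01]
own now [-0.0151 -0.0418] z 0.11025481109376811 togo tool [-0.0013 -0.0098  0.0003] F [-3.63515668 -0.85590591 -0.35614291] 0.00041393348648677904 7.575
t: 8.07
eef_pos: [0.5633, 0.0105, 0.1103]
tool_rot: [-0.0, 0.045, 0.999, 0.0]
contact_force: [-3.3, -1.1, -1.5]
gripper_width: -0.002
tool yaw of y 84.8731967978699 want 84.84337984382259 tilt [-1.72934531e-05  2.87927415e-04 -9.99999958e-01]
own now [-0.0151 -0.0358] z 0.11026540557304602 togo tool [-0.0013 -0.0158  0.0003] F [-3.32140744 -1.07251285 -1.49228482] -0.0018173090275978732 8.075
```

View pics/wc5.png

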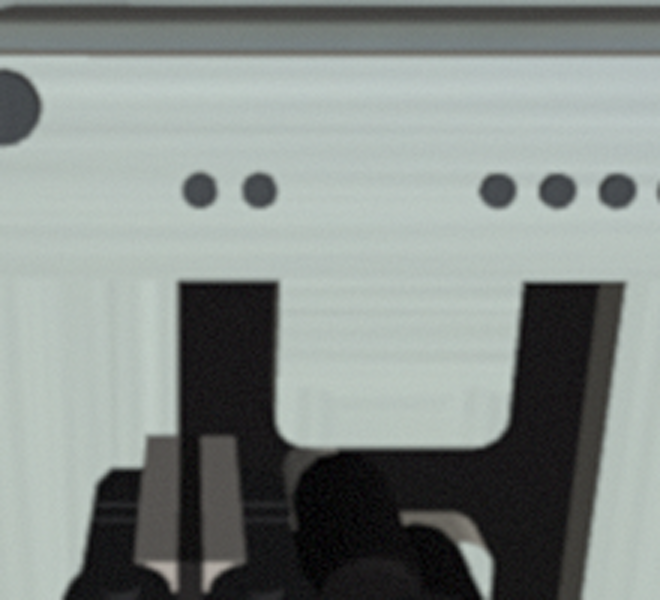

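```bash
python3 -m crank '[[[-0.0005,0.004,0],[0,0,0],0],[[0,0.004,0],[0,0,0],0],[[0,0.004,0],[0,0,0],0],[[0,0.004,0],[0,0,0],0],[[0,0.004,0],[0,0,0],0],[[0,0.004,0],[0,0,0],0],[[0,0,0],[0,0,0],0]]'; 
python3 -m crank '[[[0,0.004,0],[0,0,0],0],[[0,0.004,0],[0,0,0],0],[[0,0.003,0],[0,0,0],0],[[0,0.003,0],[0,0,0],0],[[0,0,0],[0,0,0],0]]'; 
python3 -c "
from h import *
togo(-.0138,.0097,.110)
import cv2
for n in('wrist',):
    p,d=bot.read_camera(n);cv2.imwrite('pics/wc6.png',cv2.resize(p[105:305,260:480,::-1],None,fx=3,fy=3,interpolation=cv2.INTER_CUBIC))
"
```

```text
t: 9.0
eef_pos: [0.566, 0.0347, 0.1103]
tool_rot: [0.0, 0.045, 0.999, 0.0]
contact_force: [-3.3, -0.8, -1.1]
gripper_width: 0.0
t: 9.62
eef_pos: [0.5673, 0.0484, 0.1103]
tool_rot: [0.0, 0.045, 0.999, 0.0]
contact_force: [-2.3, -0.7, -2.0]
gripper_width: -0.001
tool yaw of y 84.88152002704396 want 84.84337984382259 tilt [ 2.04771099e-04  4.17063932e-04 -9.99999892e-01]
own now [-0.0145  0.0023] z 0.11033183441276372 togo tool [-0.0007  0.0074  0.0003] F [-2.30974234 -0.65715204 -1.95351313] -0.0006201794062548592 9.625
```

View pics/wc6.png

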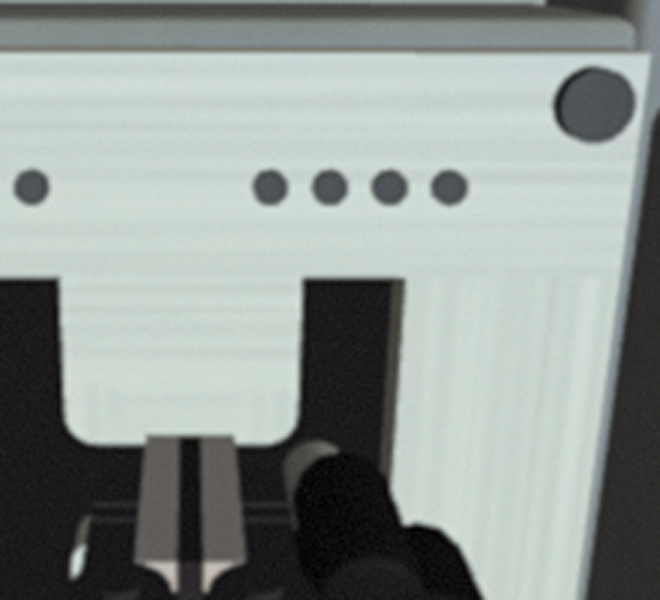

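```bash
python3 -m crank '[[[0,0.002,0],[0,0,0],0],[[0,0.002,0],[0,0,0],0],[[0,0.001,0],[0,0,0],0],[[0,0,0],[0,0,0],0],[[0,0,0],[0,0,0],0]]'; 
python3 -m crank '[[[0,0.001,0],[0,0,0],0],[[0,0,0],[0,0,0],0],[[0,0,0],[0,0,0],0]]'; 
python3 -c "
from h import *
togo(-.0138,.0097,.110)
import cv2
for n in('wrist',):
    p,d=bot.read_camera(n);cv2.imwrite('pics/wc7.png',cv2.resize(p[105:305,260:480,::-1],None,fx=3,fy=3,interpolation=cv2.INTER_CUBIC))
"
```

```text
t: 10.3
eef_pos: [0.5676, 0.053, 0.1103]
tool_rot: [0.0, 0.045, 0.999, 0.0]
contact_force: [-2.3, -2.0, -2.0]
gripper_width: 0.0
t: 10.68
eef_pos: [0.5677, 0.0538, 0.1103]
tool_rot: [0.0, 0.045, 0.999, 0.0]
contact_force: [-2.0, -2.9, -2.1]
gripper_width: -0.001
tool yaw of y 84.84668248704209 want 84.84337984382259 tilt [ 5.79230779e-05  3.69666688e-05 -9.99999998e-01]
own now [-0.0145  0.0077] z 0.1103184988112821 togo tool [-0.0007  0.002   0.0003] F [-2.04643601 -2.864231   -2.14851335] -0.0014693245948332859 10.675
```

View pics/wc7.png

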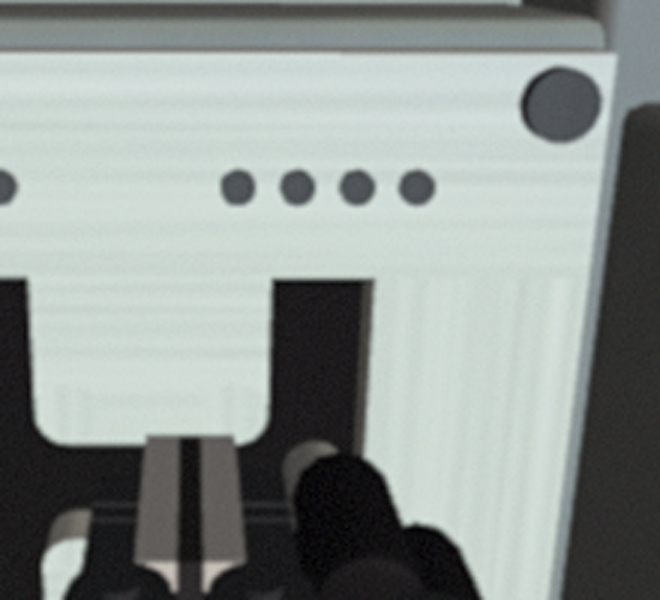

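```bash
python3 -m crank '[[[-0.004,0,0],[0,0,0],0],[[-0.004,0,0],[0,0,0],0],[[-0.004,0,0],[0,0,0],0],[[-0.004,0,0],[0,0,0],0],[[-0.004,0,0],[0,0,0],0],[[-0.004,0,0],[0,0,0],0],[[-0.003,0,0],[0,0,0],0],[[-0.003,0,0],[0,0,0],0],[[0,0,0],[0,0,0],0]]'; 
for i in 1; do python3 -m crank '[[[-0.001,0,0],[0,0,0],0],[[-0.001,0,0],[0,0,0],0],[[0,0,0],[0,0,0],0]]'
python3 -m crank '[[[-0.001,0,0],[0,0,0],0],[[0,0,0],[0,0,0],0]]'
python3 -m crank '[[[-0.001,0,0],[0,0,0],0],[[0,0,0],[0,0,0],0]]'; done
python3 -c "
from h import *
togo(.0215,.0097,.110)
import cv2
for n in('wrist',):
    p,d=bot.read_camera(n);cv2.imwrite('pics/wc8.png',cv2.resize(p[105:305,260:480,::-1],None,fx=3,fy=3,interpolation=cv2.INTER_CUBIC))
"
```

```text
t: 11.85
eef_pos: [0.5981, 0.0511, 0.1103]
tool_rot: [0.0, 0.045, 0.999, 0.0]
contact_force: [-2.4, -2.7, -1.3]
gripper_width: -0.001
t: 12.22
eef_pos: [0.5996, 0.0509, 0.1103]
tool_rot: [0.0, 0.045, 0.999, 0.0]
contact_force: [-2.5, -2.6, -1.6]
gripper_width: 0.001
t: 12.48
eef_pos: [0.6007, 0.0508, 0.1103]
tool_rot: [0.0, 0.045, 0.999, 0.0]
contact_force: [-3.0, -2.4, -2.2]
gripper_width: -0.002
t: 12.72
eef_pos: [0.6017, 0.0507, 0.1103]
tool_rot: [0.0, 0.045, 0.999, 0.0]
contact_force: [-2.3, -2.6, -2.0]
gripper_width: -0.001
tool yaw of y 84.84183872513125 want 84.84337984382259 tilt [ 1.37750839e-04  7.79431380e-06 -9.99999990e-01]
own now [0.0196 0.0077] z 0.11030253780332461 togo tool [-0.0019  0.002   0.0003] F [-2.33803284 -2.58951187 -2.00299333] -0.000544907212836687 12.725
```

View pics/wc8.png

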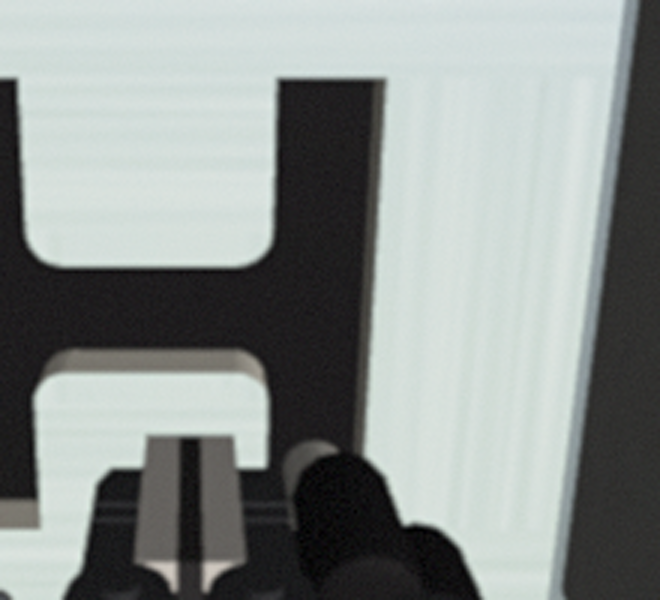

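```bash

python3 -m crank '[[[-0.001,0,0],[0,0,0],0],[[0,0,0],[0,0,0],0]]'
python3 -m crank '[[[-0.001,0,0],[0,0,0],0],[[0,0,0],[0,0,0],0]]'
python3 -m crank '[[[-0.001,0,0],[0,0,0],0],[[0,0,0],[0,0,0],0]]'
```

```text
t: 13.02
eef_pos: [0.6026, 0.0506, 0.1103]
tool_rot: [0.0, 0.045, 0.999, -0.0]
contact_force: [-2.9, -2.8, -0.8]
gripper_width: 0.0
t: 13.28
eef_pos: [0.6029, 0.0506, 0.1102]
tool_rot: [-0.001, 0.045, 0.999, 0.0]
contact_force: [-4.7, -2.0, 0.1]
gripper_width: 0.001
t: 13.52
eef_pos: [0.6031, 0.0506, 0.1101]
tool_rot: [-0.002, 0.045, 0.999, 0.0]
contact_force: [-8.0, -1.7, 2.2]
gripper_width: -0.0
```

```bash

python3 -m crank '[[[-0.002,0,0],[0,0,0],0],[[0,0,0],[0,0,0],0],[[0,0,0],[0,0,0],0]]'
python3 -c "
from h import *
togo(.0215,.0097,.110)"
python3 -m crank '[[[0.004,0,0],[0,0,0],0],[[0.003,-0.004,0],[0,0,0],0],[[0.003,-0.004,0],[0,0,0],0],[[0.002,-0.002,0],[0,0,0],0],[[0,0,0],[0,0,0],0]]'
python3 -m crank '[[[0,0,-0.03],[0,0,0],0],[[0,0,-0.05],[0,0,0],0],[[0,0,-0.05],[0,0,0],0],[[0.05,0,0],[0,0,0],0],[[0.06,0,0],[0,0,0],0],[[0.03,0,0],[0,0,0],0],[[0,0,0],[0,0,0],0],[[0,0,0],[0,0,0],0]]'
python3 -c "
from h import *
import cv2
p,d=bot.read_camera('wrist');cv2.imwrite('pics/w9.png',p[:,:,::-1])
p,d=bot.read_camera('top');cv2.imwrite('pics/t9.png',cv2.resize(p[140:285,195:345,::-1],None,fx=4,fy=4,interpolation=cv2.INTER_CUBIC))
p,d=bot.read_camera('scene');cv2.imwrite('pics/s9.png',cv2.resize(p[145:245,320:430,::-1],None,fx=6,fy=6,interpolation=cv2.INTER_CUBIC))
z=d[155:240,330:430];c=bot.calibration('scene');E=c['extrinsics'];v,u=np.mgrid[155:240,330:430]
P=np.stack([(u-c['cx'])/c['fx']*z,(v-c['cy'])/c['fy']*z,z],-1)@E[:3,:3].T+E[:3,3]
L=(P[...,:2]-G)@M
m=(P[...,2]>.115)&(P[...,2]<.135)&(abs(L[...,0])<.07)&(abs(L[...,1])<.06);Q=L[m]
print(len(Q),Q.min(0),Q.max(0),(Q.min(0)+Q.max(0))/2)
togo(0,0,.25)"
```

```text
t: 13.9
eef_pos: [0.6036, 0.0505, 0.1099]
tool_rot: [-0.003, 0.045, 0.999, -0.0]
contact_force: [-13.1, -2.0, 5.1]
gripper_width: -0.001
tool yaw of y 84.8655143345053 want 84.84337984382259 tilt [-6.36423877e-03  1.31568494e-04 -9.99979739e-01]
own now [0.0215 0.0076] z 0.1098909284074152 togo tool [-0.      0.0021 -0.0001] F [-13.09259086  -1.97885467   5.12728355] -0.00116036691399506 13.9
t: 14.52
eef_pos: [0.5939, 0.0413, 0.1105]
tool_rot: [0.0, 0.045, 0.999, 0.0]
contact_force: [-1.0, -0.1, -0.2]
gripper_width: 0.001
t: 15.52
eef_pos: [0.4553, 0.0542, 0.2408]
tool_rot: [0.001, 0.045, 0.999, 0.0]
contact_force: [0.4, 0.7, 1.0]
gripper_width: 0.002
101 [0.01621408 0.00978562] [0.0575882  0.05147971] [0.03690114 0.03063267]
tool yaw of y 84.81205137613296 want 84.84337984382259 tilt [ 4.64664243e-04 -2.17196315e-04 -9.99999868e-01]
own now [-0.1265 -0.0023] z 0.24031562508860588 togo tool [-0.1265  0.0023 -0.0096] F [-0.37330688  0.38493469  0.06785473] 0.003281470335929969 15.675
```

View pics/w9.png

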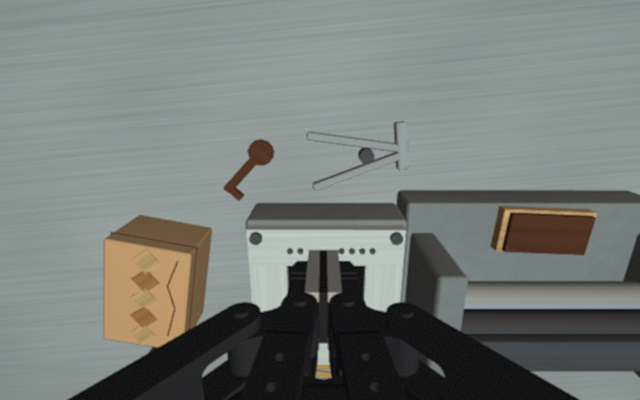

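View pics/s9.png

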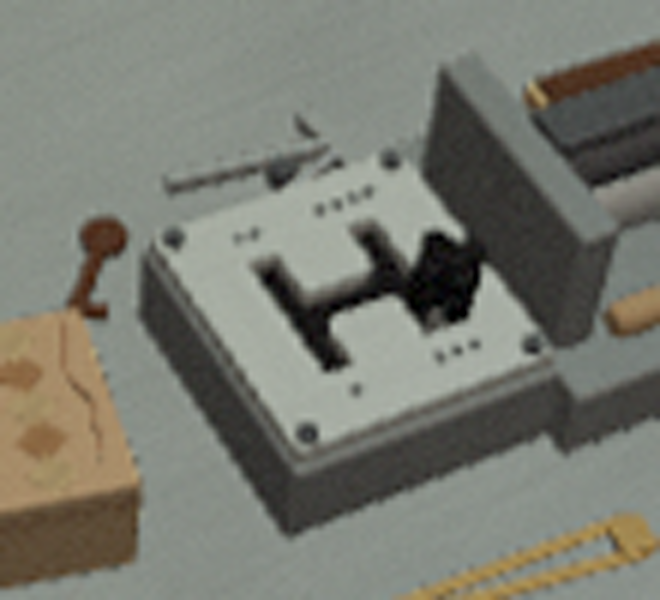

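View pics/t9.png

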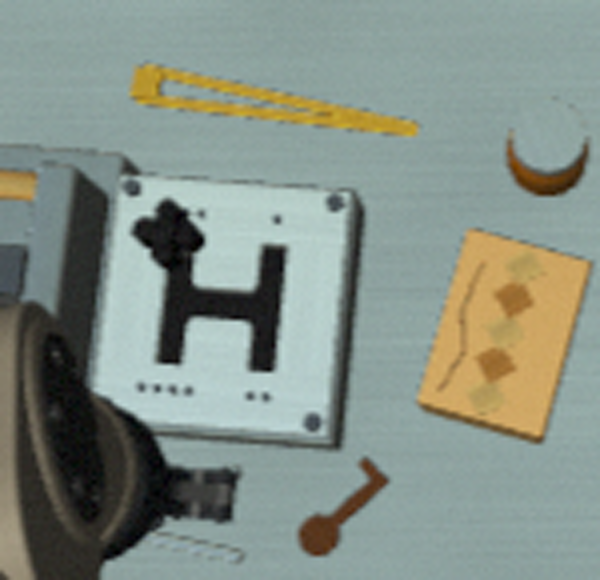

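The pictures show the lever at the end of the three-dot slot. The scene camera puts the knob's middle at own (36.9, 30.6) mm. The things around the gearbox look unmoved, and the gripper is clear of everything. I'm handing in.

```bash
python3 -c "
from station import bot
print(bot.hand_in())"
```

```text
the job is handed in; nothing more can be done
None
```

The lever is in the far left slot, pushed up against its end, and I handed the job in at about 15.7 s of the 58 s allowed.

**How:** I kept the fingers shut and put one corner of the fingertips in the notch between the near and right lobes. From there I pushed the lever about 10 mm far, then 60 mm left, then about 36 mm far. It was never gripped. At the end it stopped moving while the push rose to about 13 N. I then backed the fingers out of the notch, raised them and drew them back towards the robot.

**Last checks:**
- **Lever position:** scene-camera depth put the knob at own x = 36.9 mm, y = 30.6 mm from the gate centre, against a target of 36 and 30 mm. The top and scene pictures also show it at the slot's end by the three dots.
- **Robot:** the force reading was near zero with the gripper clear of the machine.
- **Other things:** the puzzle box, key, tweezers, jar and offcut looked unmoved in the last pictures, as did what could be seen of the clamp. I did not measure them. The brush and lamp switch were not looked at again, but the arm stayed well away from the switch and passed above the planer.

**Disagreements:** the wrist camera placed the gate 2 to 3 mm away from where the top camera did. First contact also came about 4 mm later than I had worked out. I settled both by going on contact force and on where the lever sat in the gate.

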